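# Take the bore of a dry-bath block with a telescoping bore gauge

## Robot

A 7-joint arm with a two-finger parallel gripper is mounted at the origin on the work surface. World frame = base frame: x ahead of the robot, y to its left, z up, the work surface at z = 0. Lengths are in m, angles in rad, forces in N, time in s.
With the tool pointing down it reaches from about 0.425 to 0.925 m from the base axis. Payload 6.8 kg.
Tool frame: the origin (TCP) lies on the front face of the gripper's body, between the roots of the fingers; the fingertips stand 73 mm ahead of it and the grasp point (between the pads) lies 54 mm ahead of it; z points along the fingers, y is the line along which they close (so a half turn about z gives the same grasp; the last joint's range is limited). The gripper opens to 85 mm and grips with 20 to 120 N. Pads are 22 mm wide; open, the fingers measure 114 mm over their backs; the gripper's body (76 mm by 85 mm) begins 54 mm behind the grasp point. The pads swing forward as they close: fully open they stand 13 mm farther back than shut.
Start: joints at [1.192, 0.477, 0.022, 1.555, -0.011, 1.109, -0.083], TCP at [0.181, -0.65, 0.304] pointing down, gripper open.
Joint ranges: [-2.96, 2.96], [-0.34, 2.1], [-1.41, 1.46], [0.24, 2.44], [-1.37, 4.51], [0.17, 1.92], [-2.96, 2.96]. Speed limits (rad/s): [2.39, 2.39, 3.14, 3.14, 3.14, 3.14, 3.14].

## Interface

Orientations are given as a unit quaternion [w, x, y, z].
In Python, from station import bot, optics gives the robot as it stands.
- The arm moves only by the tool drive_tool, never from a script. Its argument "deltas" is a list of rows, each an object with "gripper": the closure in counts, from 0 (fully open) to 255 (shut); "offset": the shift along the tool's x, y, z in units of 1000 mm (1.0 is 1000 mm), a list of three; "angular": the turn, a rotation vector about the tool's x, y, z in units of 45 degrees (1.0 is 45 degrees), a list of three. In form: [{"gripper": gripper, "offset": [dx, dy, dz], "angular": [rx, ry, rz]}, ...]. A call has 1 to 5 rows; each row is the pose to reach, as a shift and turn from the pose commanded when the call began, along the tool's axes at that moment; what a row does not reach only later rows make up. A row lasts 1/10 s, in which the tool goes at most 50 mm and 8.59 degrees, less where a joint would pass 70% of its speed; a pose out of reach is approached as far as the arm can. A call with a number of a shift or a turn outside -1 to 1 is refused whole. A call with a gripper value outside its range is refused whole. The fingers move at their own pace and stop on an object; "grip_force" is the grip in N (left out, the last holds). Time passes only in rows, so rows that repeat a pose let the fingers close. It gives the time, the measured TCP pose, the force, the opening and the grip force at its end, in the units of the state.
- bot.get_obs(): the state, without advancing time (a new reading comes with each control period).
- optics.read_camera(name): name is "scene" or "top"; returns the picture (400x640x3 uint8, blue, green, red); there is no depth.
- optics.camera_model(name): a dict with "fx", "fy", "cx", "cy" (pixels), "cam_to_world" (4x4, takes a point from camera to world coordinates). Camera axes: x right, y up, looking along -z (the intrinsics and any distortion apply to the point x, -y, -z); pixel columns grow to the right and rows downward; lengths in m; the calibration is good to about 2 mm. A picture is of the moment at which its call begins. camera_model takes no time and is no camera call.
- bot.hand_in(): hands the job in; it is judged then, once.
The state is a dict: "t": time; "q": joint angles; "joint_vel": joint speeds; "joint_torque": joint torques, N m; "eef_pos": TCP position; "tool_rot": TCP orientation; "contact_force": force on the tool from outside, world axes, zero at the start; "torque": the same for the moment, N m; "gripper_width": opening from 0.0 (shut) to 1.0 (fully open); "grasp_force": force on a finger pad.
Only numpy, scipy, OpenCV 4.12 (cv2) and the standard library are available. Lean on these libraries where they do the work, as an engineer would, in place of code of your own. Each camera call takes 0.05 s, during which the arm holds its last target. There are 200 camera calls.

## Task

Take the bore size of the yellow-edged aluminium block with the bore gauge: squeeze the gauge's two black paddles to draw its plungers in, lower it into that block's bore until its flange lies flat on the block, let go so that the plungers spring out against the wall, and then push the red lock button down firmly until you feel it bite. Draw the locked gauge out by its blue handle, without touching the paddles so that the plungers keep their setting, and stand it back upright in its black stand. Be gentle with the block: the gauge must never be forced, pressed or pulled hard against it. Leave the blue-edged block and everything else on the bench alone.

Things in the scene. Friction and masses are not known exactly. Their poses are not given: they have to be found in the camera images.
- gauge: Telescoping bore gauge, about 0.3 kg, upright in its stand at the start. Origin: centre of the underside of its round aluminium flange (72 mm across, z 0 to 6 mm); z points up. Below the flange: a round steel head 38 mm in diameter down to z = -52 mm, the last 9 mm a cone narrowing to 22 mm, with a plunger on each side. Above: blue handle, paddles, red lock button.
- plungers (a point): Point on the gauge's axis 28 mm below its origin, between the two brass plungers (10 mm thick) that stick out of the head along the gauge's +x and -x. Tips 24.5 mm from the axis when free, 17.5 mm when drawn fully in. Axes as the gauge.
- gauge_grip (a point): Point on the gauge's axis 34 mm above its origin, in the middle of the blue handle block (22 mm along x, 30 mm along y, gauge z 6 to 46 mm; grip it across y). Axes as the gauge.
- paddles (a point): Point on the gauge's axis 29 mm above its origin, midway between the two black paddles on its +x and -x sides: 22 mm wide (y), gauge z 12 to 46 mm, 58 mm over their outer faces when free, 44 mm squeezed. Each is one piece with the plunger on its side and both move alike, 7 mm inward at most, against 5 to 6 N each. Even when locked, squeezing them with more than 8 N spoils the setting.
- lock_top (a point): Centre of the top face of the red lock button (26 mm across) while it is up, 70 mm above the gauge's origin on its z axis; does not move with the button.
- lock (a joint): How far the red lock button is pushed down, m: 0 up (free), 0.0105 end stop; starts at 0 to 0.0015. Stiff (7 N to move), stays where it is left. Somewhere between 0.003 and 0.007 (brake wear: differs each time, to be felt) its sprung pad bites on the plungers' top plates and the force climbs by 6 N per mm. It holds once pushed with 12 N; 13 to 16 N is right.
- plunger_a (a joint): How far the plungers and paddles are pressed in from their free position, each, m: 0 free, 0.007 fully squeezed, about 0.0045 when both tips rest on the wall of the yellow-edged block's bore.
- block_yellow_mouth (a point): Centre of the bore's mouth in the top face of the yellow-edged aluminium block (94 x 94 mm, 72 mm high, fixed to the bench, with a yellow rim). z up. The bore is 40 mm in diameter and 62 mm deep, with a 3 mm chamfer at the mouth.
- block_blue_mouth (a point): The same point on the blue-edged block (same outside, bore 46 mm in diameter): not to be used.
- stand_mouth (a point): Centre of the mouth, in the top face, of the gauge's black plastic stand (94 x 94 mm, 66 mm high, fixed to the bench). z up. Its hole is 54 mm in diameter and 60 mm deep, so it takes the gauge's head with the plungers fully out.
- pipette_1: Blue pipette lying on the bench, 245 mm long, 27 mm thick: bystander.
- pipette_2: Another such pipette: bystander.
- tipbox_yellow: Yellow tip box with clear lid, 107 x 117 x 73 mm: bystander.
- tipbox_grey: Grey tip box with clear lid, 107 x 117 x 73 mm: bystander.
- cap_white: White screw cap, 36 mm across, 14 mm high: bystander.
- cap_green: Green screw cap, 34 mm across, 12 mm high: bystander.
- cup_blue: Translucent blue cup, 90 mm across, 110 mm high: bystander.
- jar: Glass jar with green lid, 70 mm across, 100 mm high: bystander.

How it is judged:
On the way, in this order (a step that is already met when the one before it is completed fails the run):
1. the gauge, its plungers held in and its lock up, is seated with its flange flat on the yellow-edged block (z of gauge in the frame of block_yellow_mouth below 0.0015 m and horizontal distance between gauge and block_yellow_mouth below 0.004 m and angle between gauge's own z axis and vertical below 0.05 rad and value of joint plunger_a above 0.0056 m and value of joint lock below 0.0025 m), for 0.25 s.
2. the gauge is let go there and its plungers rest on the wall of the bore, the lock still up (z of gauge in the frame of block_yellow_mouth below 0.0015 m and horizontal distance between gauge and block_yellow_mouth below 0.004 m and angle between gauge's own z axis and vertical below 0.05 rad and value of joint plunger_a between 0.0036 and 0.0054 m and contact force between the fingers and gauge below 0.5 N and value of joint lock below 0.0025 m), for 0.2 s.
3. the lock is pushed down while the gauge is seated (z of gauge in the frame of block_yellow_mouth below 0.0015 m and horizontal distance between gauge and block_yellow_mouth below 0.004 m and angle between gauge's own z axis and vertical below 0.05 rad and value of joint plunger_a between 0.0036 and 0.0054 m and value of joint lock above 0.0027 m), for 0.2 s.
4. the locked gauge is drawn clear out of the bore (value of joint plunger_a between 0.0036 and 0.0054 m and value of joint lock above 0.0027 m and z of gauge in the frame of block_yellow_mouth above 0.054 m), for 0.1 s.
At the end, for the whole second after the job is handed in: The gauge stands upright (within 3.5 degrees) and at rest in its stand, its flange on the stand's top (within 3 mm) and its axis within 11 mm of the hole's, let go; its lock is down (by more than 2.7 mm) and its plungers still hold the yellow-edged block's bore (pressed in 4.5 mm, within 0.9 mm) (z of gauge in the frame of stand_mouth between -0.003 and 0.003 m and horizontal distance between gauge and stand_mouth below 0.011 m and angle between gauge's own z axis and vertical below 0.06 rad and value of joint lock above 0.0027 m and value of joint plunger_a between 0.0036 and 0.0054 m and contact force between the fingers and gauge below 0.5 N and linear speed of gauge below 0.02 m/s); the robot touches nothing.
It fails at once if the gauge is pressed or pulled against the yellow-edged block with more than 25 N (contact force between gauge and block_yellow above 25 N).
It fails at once if the blue-edged block is touched with the gauge or the robot (contact force between any of gauge, the fingers, the arm and block_blue above 1 N).
It fails at once if a bystander is moved by more than 20 mm (distance of any of pipette_1, pipette_2, tipbox_yellow, tipbox_grey, cap_white, cap_green, cup_blue, jar from where it was at the start of the episode above 0.02 m).
It also fails if it takes over 72 s, if anything falls off the work surface, if the arm or the gripper's body presses on something with over 40 N, if the wrist force passes 120 N, or if a joint passes its speed limit or range.

## Working session

There is one attempt and no reset: what is moved stays moved. The work goes in short steps, Python scripts to look and compute and a tool call to move; the robot and the scene stay as the last step left them, time stands still between calls to the robot, and variables do not carry over. Pictures are saved under pics/ and viewed, at most 10 in all, crops included, and the job is handed in when it is done.

Besides the shell and the picture viewer there is one more tool, called as name(argument=value, ...) on one line, values as JSON. drive_tool: Moves the arm, as the interface text tells. Its arguments: {"type":"object","properties":{"deltas":{"type":"array"},"grip_force":{"type":"number"}},"required":["deltas"]}

```bash
mkdir -p pics; ls
python3 - <<'E'
from station import bot, optics
import cv2, numpy as np
o=bot.get_obs(); print(o)
for n in("scene","top"):
    cv2.imwrite(f"pics/{n}0.png",optics.read_camera(n)); m=optics.camera_model(n)
    print(n,m)
E
```

```text
pics
{'t': 0.0, 'q': array([ 1.19190915,  0.47779683,  0.02231262,  1.55647156, -0.01148937,
        1.10930467, -0.08311817]), 'joint_vel': array([-6.16448387e-04,  5.38051577e-04,  8.68081139e-04, -2.17681793e-04,
        8.86973269e-04,  5.28270912e-05,  1.70972658e-03]), 'joint_torque': array([-4.31871476e-04, -5.96456122e+01,  1.60739567e+00, -2.81203347e+01,
        1.24125709e-02,  9.29308328e-03,  1.17210843e-05]), 'eef_pos': array([ 0.18043679, -0.64994716,  0.30291878]), 'tool_rot': array([-9.06233704e-04,  9.90845692e-01,  1.34996135e-01, -1.91665700e-04]), 'contact_force': array([0.66903341, 0.29125421, 0.02512426]), 'torque': array([-0.02082756,  0.00020134, -0.01140139]), 'grasp_force': 0.0, 'gripper_width': 1.002125500979469}
scene {'fx': 482.91638344024165, 'fy': 482.91638344024165, 'cx': 320.0796511941144, 'cy': 201.8523211331106, 'cam_to_world': array([[ 0.34016361, -0.75397055,  0.56197609,  1.3295124 ],
       [ 0.94023708,  0.28260605, -0.18996859, -0.26216775],
       [-0.01558712,  0.59301115,  0.80504336,  1.17479916],
       [ 0.        ,  0.        ,  0.        ,  1.        ]])}
top {'fx': 402.9119802090204, 'fy': 402.9119802090204, 'cx': 326.1036157976981, 'cy': 200.2240017064062, 'cam_to_world': array([[-9.14169560e-03,  9.91594228e-01, -1.29063223e-01,
         4.99242093e-01],
       [-9.99833636e-01, -7.02681825e-03,  1.68322338e-02,
         7.66915544e-04],
       [ 1.57838421e-02,  1.29195626e-01,  9.91493500e-01,
         1.02067820e+00],
       [ 0.00000000e+00,  0.00000000e+00,  0.00000000e+00,
         1.00000000e+00]])}
```

View pics/scene0.png

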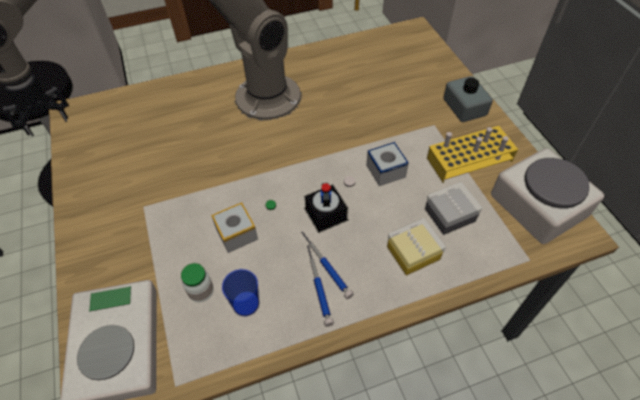

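View pics/top0.png

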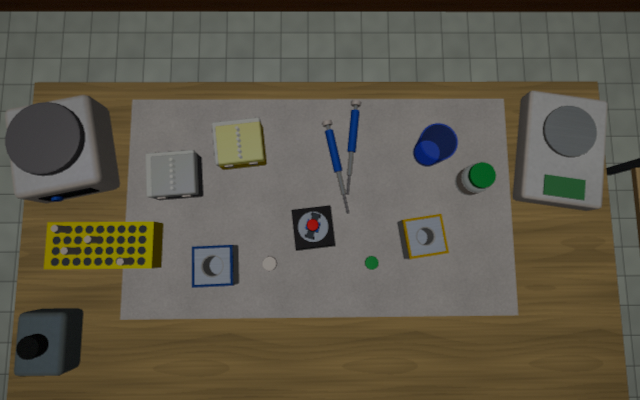

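```bash
cat > h.py <<'E'
from station import bot, optics
import cv2, numpy as np
from scipy.spatial.transform import Rotation as R
def ray(n,uv,z):
    m=optics.camera_model(n);T=m["cam_to_world"]
    d=T[:3,:3]@np.array([(uv[0]-m["cx"])/m["fx"],-(uv[1]-m["cy"])/m["fy"],-1]);p=T[:3,3]
    return p+d*(z-p[2])/d[2]
def blobs(img,lo,hi,roi,amin=10):
    x0,y0,x1,y1=roi
    m=cv2.inRange(cv2.cvtColor(img[y0:y1,x0:x1],cv2.COLOR_BGR2HSV),np.array(lo),np.array(hi))
    cs,_=cv2.findContours(m,cv2.RETR_EXTERNAL,cv2.CHAIN_APPROX_NONE)
    return [c+np.array([[x0,y0]]) for c in sorted(cs,key=cv2.contourArea)[::-1] if cv2.contourArea(c)>amin]
E
python3 - <<'E'
from h import *
t=cv2.imread("pics/top0.png");s=cv2.imread("pics/scene0.png")
for n,im,roi,rr in(("top",t,(390,200,460,270),(290,205,336,250)),("scene",s,(200,195,270,255),(300,175,350,230))):
    y=blobs(im,(18,120,90),(35,255,255),roi)
    for c in y[:2]:
        r=cv2.minAreaRect(c); h=cv2.convexHull(c)
        q=cv2.approxPolyDP(h,5,True)[:,0]
        w=np.array([ray(n,p,.072)[:2] for p in cv2.boxPoints(r)]) if n=="top" else np.array([ray(n,p,.072)[:2] for p in q])
        print(n,"rim",r,q.tolist(),w.round(4).tolist(),w.mean(0).round(4))
    for lo,hi in(((0,150,80),(8,255,255)),((172,150,80),(180,255,255))):
        for c in blobs(im,lo,hi,rr,4): 
            e=cv2.minEnclosingCircle(c);print(n,"red",e,ray(n,e[0],.136).round(4))
    x0,y0,x1,y1=rr
    c=cv2.resize(im[y0-3:y1+3,x0-3:x1+3],(400,400),interpolation=cv2.INTER_CUBIC)
    x0,y0,x1,y1=roi
    d=cv2.resize(im[y0:y1,x0:x1],(400,400),interpolation=cv2.INTER_CUBIC)
    cv2.imwrite(f"pics/c_{n}.png",np.hstack([c,d]))
a=cv2.imread("pics/c_top.png");b=cv2.imread("pics/c_scene.png")
cv2.imwrite("pics/crops.png",cv2.resize(np.vstack([a,b]),(600,600)))
E
```

```text
top rim ((425.310791015625, 235.86483764648438), (40.27775192260742, 39.78455352783203), 80.53767395019531) [[441, 214], [448, 252], [410, 258], [403, 220]] [[0.576, -0.1955], [0.5908, -0.2896], [0.4971, -0.3008], [0.4828, -0.2079]] [ 0.5367 -0.2485]
top red ((312.5, 224.5), 5.700977325439453) [0.5609 0.0161 0.136 ]
scene rim ((232.84718322753906, 221.49374389648438), (28.953506469726562, 34.88099670410156), 65.77225494384766) [[254, 227], [223, 240], [212, 215], [244, 208]] [[0.5766, -0.2005], [0.5879, -0.2899], [0.4966, -0.3001], [0.5046, -0.2101]] [ 0.5414 -0.2502]
scene red ((325.8125, 187.0), 4.305347442626953) [0.5624 0.0148 0.136 ]
```

View pics/crops.png

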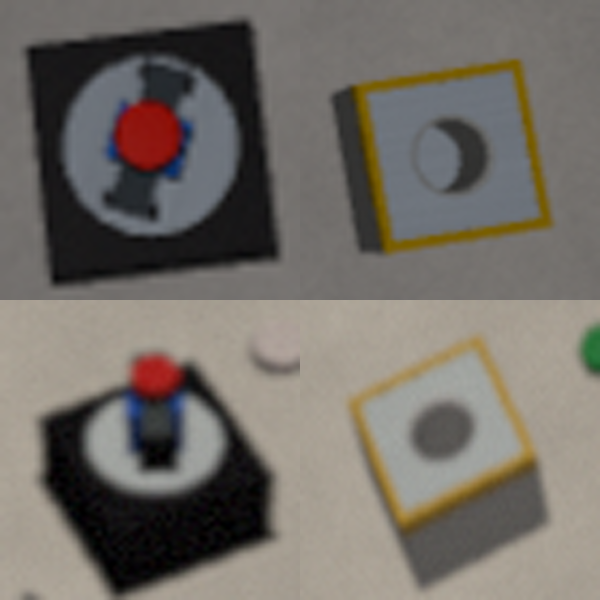

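```bash
cat >> h.py <<'E'
def plan(pos,yaw):
    """offset (m, tool axes) and turn (45 deg units) from the measured pose to pos, tool down, tool y at yaw deg (world, mod 180)"""
    o=bot.get_obs();w=o["tool_rot"];r=R.from_quat(w,scalar_first=True)
    cur=r.as_matrix();a=np.degrees(np.arctan2(cur[1,1],cur[0,1]))
    d=(yaw-a+90)%180-90; y=np.radians(a+d)
    Y=np.array([np.cos(y),np.sin(y),0]);Z=np.array([0,0,-1.]);T=np.column_stack([np.cross(Y,Z),Y,Z])
    print("pos",o["eef_pos"].round(4),"ytool",a.round(1),"q",o["q"].round(2),"t",o["t"].round(2))
    print("offset",(cur.T@(np.array(pos)-o["eef_pos"])).round(4),"turn",(R.from_matrix(cur.T@T).as_rotvec()/np.pi*4).round(4))
E
python3 - <<'E'
from h import *
t=cv2.imread("pics/top0.png")
# paddle direction: dark pixels inside flange
g=cv2.cvtColor(t,cv2.COLOR_BGR2HSV)
c=(313,226.5)
m=np.array([(u,v) for u in range(298,330) for v in range(208,245) if np.hypot(u-c[0],v-c[1])<13.5 and g[v,u,2]<75 and g[v,u,1]<110])
w=np.array([ray("top",p,.11)[:2] for p in m]); 
l,V=np.linalg.eigh(np.cov((w).T)); print(len(m),w.mean(0),l,np.degrees(np.arctan2(V[1,1],V[0,1])))
b=blobs(t,(105,120,40),(130,255,255),(296,210,330,245),2); print([cv2.minEnclosingCircle(x) for x in b])
plan([.5617,.0155,.25],-16)
E
```

```text
103 [0.55791452 0.01743854] [2.84068012e-05 4.72700320e-04] 162.09203673362745
[((316.5, 229.5), 2.12142014503479)]Traceback (most recent call last):
  File "<stdin>", line 10, in <module>
  File "h.py", line 19, in plan
    print("pos",o["eef_pos"].round(4),"ytool",a.round(1),"q",o["q"].round(2),"t",o["t"].round(2))
                                                                                 ^^^^^^^^^^^^
AttributeError: 'float' object has no attribute 'round'
```

```bash
sed -i 's/o\["t"\].round(2)/round(o["t"],2)/' h.py; python3 -c "
from h import *
plan([.5617,.0155,.26],-17)"
```

```text
pos [ 0.1804 -0.65    0.303 ] ytool -74.5 q [ 1.19  0.48  0.02  1.56 -0.01  1.11 -0.08] t 0.1
offset [ 0.5454 -0.5392  0.0438] turn [-2.0000e-03 -9.0000e-04 -1.2775e+00]
```

drive_tool(deltas=[{"gripper": 0, "offset": [0.545, -0.539, 0.0], "angular": [0, 0, -0.9]}, {"gripper": 0, "offset": [0.545, -0.539, 0.0], "angular": [0, 0, -0.9]}, {"gripper": 0, "offset": [0.545, -0.539, 0.0], "angular": [0, 0, -0.9]}, {"gripper": 0, "offset": [0.545, -0.539, 0.0], "angular": [0, 0, -0.9]}, {"gripper": 0, "offset": [0.545, -0.539, 0.0], "angular": [0, 0, -0.9]}], grip_force=30)

```text
t: 0.6
eef_pos: [0.3053, -0.4314, 0.3037]
tool_rot: [-0.0, 0.882, 0.472, -0.0]
contact_force: [-0.1, -0.2, -0.1]
gripper_width: 1.002
grasp_force: 0.0
```

```bash
python3 -c "
from h import *
plan([.5617,.0155,.26],-17)"
```

```text
pos [ 0.3053 -0.4314  0.3037] ytool -33.7 q [ 1.02  0.25 -0.21  1.89  0.06  1.01  0.19] t 0.6
offset [ 0.5141 -0.0344  0.0437] turn [-4.000e-04 -1.000e-04 -3.704e-01]
```

drive_tool(deltas=[{"gripper": 0, "offset": [0.514, -0.034, 0.0], "angular": [0, 0, -0.37]}, {"gripper": 0, "offset": [0.514, -0.034, 0.0], "angular": [0, 0, -0.37]}, {"gripper": 0, "offset": [0.514, -0.034, 0.0], "angular": [0, 0, -0.37]}, {"gripper": 0, "offset": [0.514, -0.034, 0.0], "angular": [0, 0, -0.37]}, {"gripper": 0, "offset": [0.514, -0.034, 0.0], "angular": [0, 0, -0.37]}])

```text
t: 1.1
eef_pos: [0.4309, -0.2156, 0.3039]
tool_rot: [0.0, 0.806, 0.592, -0.0]
contact_force: [1.2, 0.1, 0.7]
gripper_width: 1.003
grasp_force: 0.0
```

```bash
python3 -c "
from h import *
plan([.5617,.0155,.26],-17)"
```

```text
pos [ 0.4309 -0.2156  0.3039] ytool -17.4 q [ 0.71  0.19 -0.43  1.98  0.09  0.99 -0.06] t 1.1
offset [0.2596 0.0559 0.0438] turn [-0.0001  0.0004 -0.008 ]
```

drive_tool(deltas=[{"gripper": 0, "offset": [0.26, 0.056, 0.03], "angular": [0, 0, -0.008]}, {"gripper": 0, "offset": [0.26, 0.056, 0.03], "angular": [0, 0, -0.008]}, {"gripper": 0, "offset": [0.26, 0.056, 0.03], "angular": [0, 0, -0.008]}, {"gripper": 0, "offset": [0.26, 0.056, 0.03], "angular": [0, 0, -0.008]}, {"gripper": 0, "offset": [0.26, 0.056, 0.03], "angular": [0, 0, -0.008]}])

```text
t: 1.6
eef_pos: [0.5534, 0.0005, 0.2755]
tool_rot: [0.0, 0.804, 0.595, -0.0]
contact_force: [-0.4, -0.2, -0.4]
gripper_width: 1.001
grasp_force: 0.0
```

```bash
python3 -c "
from h import *
plan([.5617,.0155,.149],-17)
cv2.imwrite('pics/s1.png',cv2.resize(optics.read_camera('scene')[90:240,230:430],(800,600)))"
```

```text
pos [5.534e-01 5.000e-04 2.755e-01] ytool -17.0 q [ 0.32  0.36 -0.53  1.85  0.21  0.99 -0.6 ] t 1.6
offset [0.0168 0.0036 0.1265] turn [-0.0003  0.0004 -0.    ]
```

View pics/s1.png

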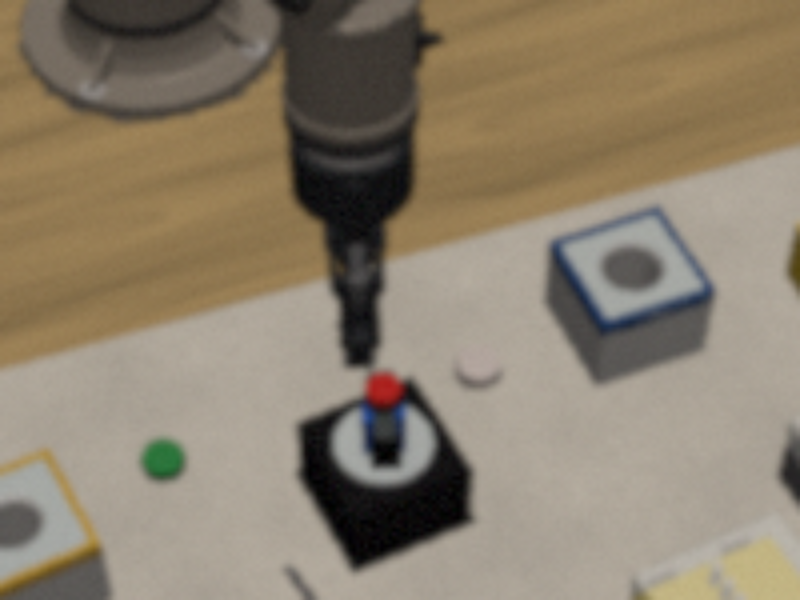

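The picture shows the gripper edge-on just above-left of the gauge (button at (383,388)). The finger plane is parallel to the paddles. Next: shift and descend.

drive_tool(deltas=[{"gripper": 0, "offset": [0.017, 0.0035, 0.02], "angular": [0, 0, 0]}, {"gripper": 0, "offset": [0.017, 0.0035, 0.05], "angular": [0, 0, 0]}, {"gripper": 0, "offset": [0.017, 0.0035, 0.08], "angular": [0, 0, 0]}, {"gripper": 0, "offset": [0.017, 0.0035, 0.11], "angular": [0, 0, 0]}, {"gripper": 0, "offset": [0.017, 0.0035, 0.1265], "angular": [0, 0, 0]}])

```text
t: 2.15
eef_pos: [0.5596, 0.0135, 0.1467]
tool_rot: [-0.001, 0.804, 0.595, -0.002]
contact_force: [-0.2, -0.5, 0.8]
gripper_width: 1.003
grasp_force: 0.0
```

drive_tool(deltas=[{"gripper": 80, "offset": [0, 0, 0], "angular": [0, 0, 0]}, {"gripper": 80, "offset": [0, 0, 0], "angular": [0, 0, 0]}, {"gripper": 80, "offset": [0, 0, 0], "angular": [0, 0, 0]}, {"gripper": 80, "offset": [0, 0, 0], "angular": [0, 0, 0]}, {"gripper": 80, "offset": [0, 0, 0], "angular": [0, 0, 0]}])

```text
t: 2.65
eef_pos: [0.5609, 0.0142, 0.15]
tool_rot: [0.0, 0.804, 0.595, -0.0]
contact_force: [-4.1, 0.9, 1.1]
gripper_width: 0.685
grasp_force: 1.9
```

drive_tool(deltas=[{"gripper": 150, "offset": [0, 0, 0], "angular": [0, 0, 0]}, {"gripper": 150, "offset": [0, 0, 0], "angular": [0, 0, 0]}, {"gripper": 150, "offset": [0, 0, 0], "angular": [0, 0, 0]}, {"gripper": 150, "offset": [0, 0, 0], "angular": [0, 0, 0]}, {"gripper": 150, "offset": [0, 0, 0], "angular": [0, 0, 0]}], grip_force=35)

```text
t: 3.15
eef_pos: [0.5609, 0.0144, 0.1507]
tool_rot: [0.0, 0.804, 0.595, -0.0]
contact_force: [-7.8, 0.3, 11.4]
gripper_width: 0.495
grasp_force: 35.5
```

drive_tool(deltas=[{"gripper": 170, "offset": [0, 0, -0.03], "angular": [0, 0, 0]}, {"gripper": 170, "offset": [0, 0, -0.06], "angular": [0, 0, 0]}, {"gripper": 170, "offset": [0, 0, -0.09], "angular": [0, 0, 0]}, {"gripper": 170, "offset": [0, 0, -0.12], "angular": [0, 0, 0]}, {"gripper": 170, "offset": [0, 0, -0.12], "angular": [0, 0, 0]}])

```text
t: 3.65
eef_pos: [0.5639, 0.0143, 0.274]
tool_rot: [0.003, 0.804, 0.595, 0.004]
contact_force: [1.1, 0.8, -3.7]
gripper_width: 0.49
grasp_force: 40.3
```

Run:
```python
from h import *
o=bot.get_obs();print(o["gripper_width"]*85,o["grasp_force"],o["contact_force"])
s=optics.read_camera("scene");t=optics.read_camera("top")
cv2.imwrite('pics/s2f.png',s);cv2.imwrite('pics/t2f.png',t)
a=cv2.resize(s[60:240,180:420],(800,600));cv2.imwrite('pics/s2.png',a)
plan([.5368,-.2492,.27],-17)
```

```text
41.66752587013675 40.25978922843933 [ 1.06303504  0.83739627 -3.68269772]
pos [0.5615 0.0137 0.2697] ytool -17.0 q [ 0.29  0.38 -0.54  1.84  0.23  0.99 -0.64] t 3.75
offset [-2.586e-01  5.320e-02 -2.000e-04] turn [ 0.0025 -0.0002 -0.    ]
```

View pics/s2.png

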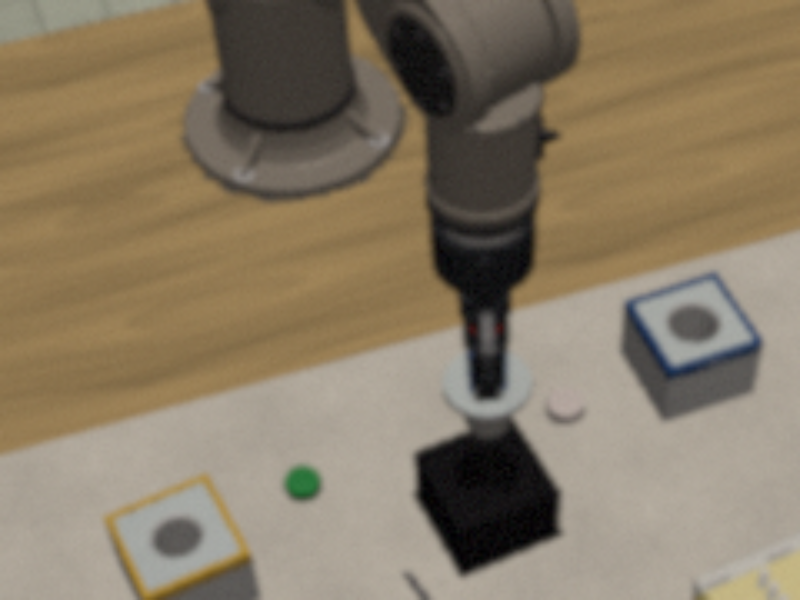

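The picture shows the gauge gripped upright, flange at (487,385), lifted clear of the stand. Moving over the yellow block next.

drive_tool(deltas=[{"gripper": 170, "offset": [-0.05, 0.01, 0], "angular": [0, 0, 0]}, {"gripper": 170, "offset": [-0.09, 0.019, 0], "angular": [0, 0, 0]}, {"gripper": 170, "offset": [-0.13, 0.027, 0], "angular": [0, 0, 0]}, {"gripper": 170, "offset": [-0.17, 0.035, 0], "angular": [0, 0, 0]}, {"gripper": 170, "offset": [-0.2, 0.041, 0], "angular": [0, 0, 0]}])

```text
t: 4.25
eef_pos: [0.5404, -0.1925, 0.2672]
tool_rot: [-0.001, 0.804, 0.594, -0.001]
contact_force: [0.1, -0.0, -3.2]
gripper_width: 0.494
grasp_force: 40.2
```

drive_tool(deltas=[{"gripper": 170, "offset": [-0.03, 0.006, 0.0], "angular": [0, 0, 0]}, {"gripper": 170, "offset": [-0.0586, 0.0122, 0.0], "angular": [0, 0, 0]}, {"gripper": 170, "offset": [-0.0586, 0.0122, 0.03], "angular": [0, 0, 0]}, {"gripper": 170, "offset": [-0.0586, 0.0122, 0.04], "angular": [0, 0, 0]}, {"gripper": 170, "offset": [-0.0586, 0.0122, 0.04], "angular": [0, 0, 0]}])

```text
t: 4.75
eef_pos: [0.5349, -0.2475, 0.2262]
tool_rot: [-0.003, 0.803, 0.595, -0.001]
contact_force: [0.2, 0.3, -3.4]
gripper_width: 0.493
grasp_force: 40.2
```

Run:
```python
from h import *
o=bot.get_obs();print(o["gripper_width"]*85,o["grasp_force"],o["contact_force"])
s=optics.read_camera("scene");t=optics.read_camera("top")
cv2.imwrite('pics/s3f.png',s);cv2.imwrite('pics/t3f.png',t)
a=cv2.resize(s[150:260,180:290],(400,400));b=cv2.resize(t[190:290,380:480],(400,400))
cv2.imwrite('pics/s3.png',np.hstack([a,b]))
plan([.5368,-.2492,.155],-17)
```

```text
41.93378849053731 40.19979178905487 [ 0.20549886  0.32535728 -3.4147788 ]
pos [ 0.5368 -0.2476  0.2291] ytool -16.9 q [ 0.66  0.46 -0.43  1.81  0.23  0.93 -0.17] t 4.85
offset [-0.0016  0.0005  0.0741] turn [-0.0013 -0.0009  0.0029]
```

View pics/s3.png

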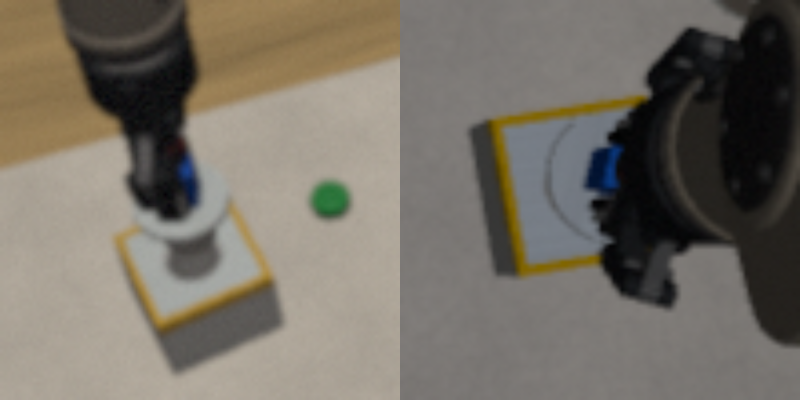

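The left crop (scene) shows the gauge hanging over the yellow block with its flange centred at about (182,198). The right crop (top) shows the flange arc over the block face. Next I check lateral alignment numerically.

Run:
```python
from h import *
print(ray("scene",(229.9,204.6),.148))
t=cv2.imread("pics/t3f.png");s=cv2.imread("pics/s3f.png")
# flange arc in top crop: three points (crop px/4 + offset)
P=np.array([(574,123),(547,180),(590,237)])-[400,0]
W=np.array([ray("top",(380+p[0]/4,190+p[1]/4),.151)[:2] for p in P])
A=np.c_[2*W,np.ones(3)];c=np.linalg.solve(A,(W**2).sum(1));print("arc",c[:2],np.sqrt(c[2]+c[0]**2+c[1]**2))
# scene bore position from the first picture, seen dark blob; and flange bright left/right edges
s0=cv2.imread("pics/scene0.png");g=cv2.cvtColor(s0,cv2.COLOR_BGR2GRAY)[208:240,214:254]
m=(g<130).astype(np.uint8);cs,_=cv2.findContours(m,cv2.RETR_EXTERNAL,cv2.CHAIN_APPROX_NONE)
for c in cs:
    if 60<cv2.contourArea(c)<400: e=cv2.fitEllipse(c);print(e,ray("scene",(e[0][0]+214,e[0][1]+208),.072))
```

```text
[ 0.53764305 -0.24587543  0.148     ]
arc [ 0.53684399 -0.24380614] 0.03468009008537502
((19.146595001220703, 21.487199783325195), (20.735746383666992, 39.97826385498047), 101.01040649414062) [ 0.56448419 -0.25618273  0.072     ]
((18.751628875732422, 12.74514102935791), (10.8626070022583, 14.668964385986328), 75.19277954101562) [ 0.5359157  -0.25029715  0.072     ]
```

drive_tool(deltas=[{"gripper": 170, "offset": [-0.004, 0.0, 0.0], "angular": [0, 0, 0]}, {"gripper": 170, "offset": [-0.004, 0.0, 0.008], "angular": [0, 0, 0]}, {"gripper": 170, "offset": [-0.004, 0.0, 0.016], "angular": [0, 0, 0]}, {"gripper": 170, "offset": [-0.004, 0.0, 0.024], "angular": [0, 0, 0]}, {"gripper": 170, "offset": [-0.004, 0.0, 0.027], "angular": [0, 0, 0]}])

```text
t: 5.35
eef_pos: [0.5348, -0.2523, 0.201]
tool_rot: [-0.001, 0.804, 0.595, -0.0]
contact_force: [-0.4, -0.5, -4.7]
gripper_width: 0.495
grasp_force: 40.2
```

drive_tool(deltas=[{"gripper": 170, "offset": [0, 0.0, 0.002], "angular": [0, 0, 0]}, {"gripper": 170, "offset": [0, 0.0, 0.004], "angular": [0, 0, 0]}, {"gripper": 170, "offset": [0, 0.0, 0.006], "angular": [0, 0, 0]}, {"gripper": 170, "offset": [0, 0.0, 0.007], "angular": [0, 0, 0]}, {"gripper": 170, "offset": [0, 0.0, 0.007], "angular": [0, 0, 0]}])

```text
t: 5.85
eef_pos: [0.535, -0.2517, 0.195]
tool_rot: [-0.001, 0.804, 0.595, -0.0]
contact_force: [-3.2, 4.2, -0.9]
gripper_width: 0.491
grasp_force: 40.2
```

drive_tool(deltas=[{"gripper": 170, "offset": [0.0011, -0.0013, 0], "angular": [0, 0, 0]}, {"gripper": 170, "offset": [0.0011, -0.0013, 0], "angular": [0, 0, 0]}, {"gripper": 170, "offset": [0.0011, -0.0013, 0], "angular": [0, 0, 0]}])

```text
t: 6.15
eef_pos: [0.5346, -0.2514, 0.1953]
tool_rot: [0.0, 0.804, 0.595, 0.0]
contact_force: [-0.5, 2.1, -3.9]
gripper_width: 0.493
grasp_force: 39.6
```

drive_tool(deltas=[{"gripper": 170, "offset": [0, 0, 0.002], "angular": [0, 0, 0]}, {"gripper": 170, "offset": [0, 0, 0.003], "angular": [0, 0, 0]}, {"gripper": 170, "offset": [0, 0, 0.003], "angular": [0, 0, 0]}])

```text
t: 6.45
eef_pos: [0.5346, -0.2513, 0.1923]
tool_rot: [0.0, 0.804, 0.595, 0.0]
contact_force: [-0.1, 1.5, -3.2]
gripper_width: 0.495
grasp_force: 39.9
```

drive_tool(deltas=[{"gripper": 170, "offset": [0.0005, 0, 0.002], "angular": [0, 0, 0]}, {"gripper": 170, "offset": [0.0005, 0, 0.004], "angular": [0, 0, 0]}, {"gripper": 170, "offset": [0.0005, 0, 0.006], "angular": [0, 0, 0]}, {"gripper": 170, "offset": [0.0005, 0, 0.006], "angular": [0, 0, 0]}])

```text
t: 6.85
eef_pos: [0.5346, -0.2511, 0.1861]
tool_rot: [0.0, 0.804, 0.595, -0.0]
contact_force: [-0.4, 0.1, -2.8]
gripper_width: 0.499
grasp_force: 39.9
```

Run:
```python
from h import *
o=bot.get_obs();print(o["contact_force"],o["torque"])
plan([.5346,-.2508,.156],-17)
```

```text
[-0.42484941  0.10531501 -2.79483053] [ 0.01724936  0.00381018 -0.02171665]
pos [ 0.5346 -0.2511  0.1861] ytool -17.0 q [ 0.65  0.51 -0.41  1.84  0.27  0.84 -0.19] t 6.85
offset [ 0.0003 -0.0001  0.0301] turn [0.0002 0.0004 0.0003]
```

Free now; continue down in stages.

drive_tool(deltas=[{"gripper": 170, "offset": [0, 0, 0.003], "angular": [0, 0, 0]}, {"gripper": 170, "offset": [0, 0, 0.006], "angular": [0, 0, 0]}, {"gripper": 170, "offset": [0, 0, 0.009], "angular": [0, 0, 0]}, {"gripper": 170, "offset": [0, 0, 0.012], "angular": [0, 0, 0]}, {"gripper": 170, "offset": [0, 0, 0.012], "angular": [0, 0, 0]}])

```text
t: 7.35
eef_pos: [0.5344, -0.2507, 0.1738]
tool_rot: [-0.0, 0.804, 0.595, -0.0]
contact_force: [0.6, 0.5, -3.8]
gripper_width: 0.49
grasp_force: 40.0
```

drive_tool(deltas=[{"gripper": 170, "offset": [0, 0, 0.003], "angular": [0, 0, 0]}, {"gripper": 170, "offset": [0, 0, 0.006], "angular": [0, 0, 0]}, {"gripper": 170, "offset": [0, 0, 0.008], "angular": [0, 0, 0]}, {"gripper": 170, "offset": [0, 0, 0.01], "angular": [0, 0, 0]}, {"gripper": 170, "offset": [0, 0, 0.01], "angular": [0, 0, 0]}])

```text
t: 7.85
eef_pos: [0.5345, -0.2507, 0.164]
tool_rot: [-0.0, 0.804, 0.595, -0.0]
contact_force: [-0.1, 0.4, -3.5]
gripper_width: 0.495
grasp_force: 40.0
```

drive_tool(deltas=[{"gripper": 170, "offset": [0, 0, 0.002], "angular": [0, 0, 0]}, {"gripper": 170, "offset": [0, 0, 0.004], "angular": [0, 0, 0]}, {"gripper": 170, "offset": [0, 0, 0.006], "angular": [0, 0, 0]}, {"gripper": 170, "offset": [0, 0, 0.006], "angular": [0, 0, 0]}])

```text
t: 8.25
eef_pos: [0.5344, -0.2507, 0.158]
tool_rot: [-0.0, 0.804, 0.595, -0.0]
contact_force: [-0.1, 0.7, -3.8]
gripper_width: 0.491
grasp_force: 40.0
```

drive_tool(deltas=[{"gripper": 170, "offset": [0, 0, 0.001], "angular": [0, 0, 0]}, {"gripper": 170, "offset": [0, 0, 0.0015], "angular": [0, 0, 0]}, {"gripper": 170, "offset": [0, 0, 0.0015], "angular": [0, 0, 0]}])

```text
t: 8.55
eef_pos: [0.5347, -0.2507, 0.157]
tool_rot: [0.0, 0.804, 0.595, 0.0]
contact_force: [-0.7, 1.0, -2.7]
gripper_width: 0.49
grasp_force: 40.3
```

drive_tool(deltas=[{"gripper": 170, "offset": [0, 0, 0.0005], "angular": [0, 0, 0]}, {"gripper": 170, "offset": [0, 0, 0.001], "angular": [0, 0, 0]}, {"gripper": 170, "offset": [0, 0, 0.001], "angular": [0, 0, 0]}])

```text
t: 8.85
eef_pos: [0.5347, -0.2507, 0.1569]
tool_rot: [0.0, 0.804, 0.595, -0.0]
contact_force: [-3.3, 1.4, 6.7]
gripper_width: 0.492
grasp_force: 42.8
```

drive_tool(deltas=[{"gripper": 170, "offset": [0, 0, 0.0003], "angular": [0, 0, 0]}, {"gripper": 170, "offset": [0, 0, 0.0005], "angular": [0, 0, 0]}, {"gripper": 170, "offset": [0, 0, 0.0005], "angular": [0, 0, 0]}])

```text
t: 9.15
eef_pos: [0.5347, -0.2507, 0.1569]
tool_rot: [0.0, 0.804, 0.595, -0.0]
contact_force: [-5.9, 0.7, 10.8]
gripper_width: 0.488
grasp_force: 43.9
```

Seated (force step from −3 to +11 N). Hold a moment, then open.

drive_tool(deltas=[{"gripper": 170, "offset": [0, 0, -0.0004], "angular": [0, 0, 0]}, {"gripper": 170, "offset": [0, 0, -0.0004], "angular": [0, 0, 0]}, {"gripper": 60, "offset": [0, 0, -0.0004], "angular": [0, 0, 0]}, {"gripper": 0, "offset": [0, 0, -0.0004], "angular": [0, 0, 0]}, {"gripper": 0, "offset": [0, 0, -0.0004], "angular": [0, 0, 0]}])

```text
t: 9.65
eef_pos: [0.5349, -0.2508, 0.1559]
tool_rot: [0.0, 0.804, 0.595, 0.0]
contact_force: [-0.6, 0.0, 0.1]
gripper_width: 0.973
grasp_force: 0.0
```

drive_tool(deltas=[{"gripper": 0, "offset": [0, 0, 0], "angular": [0, 0, 0]}, {"gripper": 0, "offset": [0, 0, 0], "angular": [0, 0, 0]}, {"gripper": 0, "offset": [0, 0, 0], "angular": [0, 0, 0]}, {"gripper": 0, "offset": [0, 0, 0], "angular": [0, 0, 0]}])

```text
t: 10.05
eef_pos: [0.5346, -0.2507, 0.1557]
tool_rot: [-0.0, 0.804, 0.595, -0.0]
contact_force: [-1.2, -0.8, -1.0]
gripper_width: 1.002
grasp_force: 0.0
```

drive_tool(deltas=[{"gripper": 0, "offset": [0, 0, -0.03], "angular": [0, 0, 0]}, {"gripper": 0, "offset": [0, 0, -0.06], "angular": [0, 0, 0]}, {"gripper": 255, "offset": [0, 0, -0.09], "angular": [0, 0, 0]}, {"gripper": 255, "offset": [0, 0, -0.09], "angular": [0, 0, 0]}, {"gripper": 255, "offset": [0, 0, -0.09], "angular": [0, 0, 0]}], grip_force=40)

```text
t: 10.55
eef_pos: [0.5348, -0.2509, 0.2464]
tool_rot: [0.001, 0.804, 0.595, 0.0]
contact_force: [0.6, 0.7, 0.8]
gripper_width: 0.519
grasp_force: 0.0
```

drive_tool(deltas=[{"gripper": 255, "offset": [0, 0, 0], "angular": [0, 0, 0]}, {"gripper": 255, "offset": [0, 0, 0], "angular": [0, 0, 0]}, {"gripper": 255, "offset": [0, 0, 0], "angular": [0, 0, 0]}, {"gripper": 255, "offset": [0, 0, 0], "angular": [0, 0, 0]}])

```text
t: 10.95
eef_pos: [0.5344, -0.2506, 0.2451]
tool_rot: [-0.0, 0.804, 0.595, -0.0]
contact_force: [-0.5, 0.1, 0.6]
gripper_width: 0.002
grasp_force: 0.0
```

Run:
```python
from h import *
o=bot.get_obs();print(o["gripper_width"]*85,o["grasp_force"],o["contact_force"])
s=optics.read_camera("scene");t=optics.read_camera("top")
cv2.imwrite('pics/s4f.png',s);cv2.imwrite('pics/t4f.png',t)
a=cv2.resize(s[150:260,180:290],(400,400));b=cv2.resize(t[190:290,380:480],(400,400))
cv2.imwrite('pics/s4.png',np.hstack([a,b]))
for n,im,rr in(("scene",s,(200,180,270,250)),):
  for lo,hi in(((0,120,60),(8,255,255)),((172,120,60),(180,255,255))):
    for c in blobs(im,lo,hi,rr,4):
      e=cv2.minEnclosingCircle(c);print(n,e,ray(n,e[0],.142).round(4))
plan([.5355,-.25,.225],-17)
```

```text
0.16058689236088913 0.0 [-0.45260889  0.10829913  0.58546259]
scene ((229.0, 207.0), 5.000100135803223) [ 0.5399 -0.2499  0.142 ]
pos [ 0.5346 -0.2506  0.2454] ytool -17.0 q [ 0.67  0.44 -0.44  1.8   0.22  0.96 -0.16] t 11.05
offset [0.0009 0.0007 0.0204] turn [-0.0007 -0.0002  0.0007]
```

View pics/s4.png

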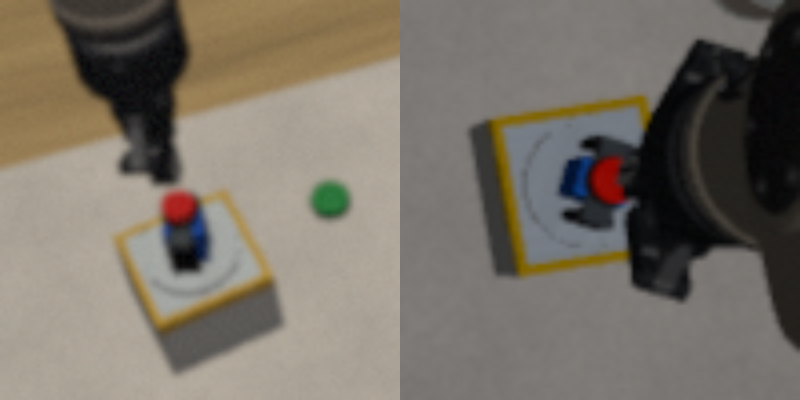

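The gauge is seated flat and upright in the yellow block and the paddles are free. The red button is at (180,207) in the scene crop, with the shut fingertips just above it. Next: descend to press.

drive_tool(deltas=[{"gripper": 255, "offset": [0.001, 0.001, 0.01], "angular": [0, 0, 0]}, {"gripper": 255, "offset": [0.001, 0.001, 0.018], "angular": [0, 0, 0]}, {"gripper": 255, "offset": [0.001, 0.001, 0.024], "angular": [0, 0, 0]}, {"gripper": 255, "offset": [0.001, 0.001, 0.026], "angular": [0, 0, 0]}, {"gripper": 255, "offset": [0.001, 0.001, 0.026], "angular": [0, 0, 0]}])

```text
t: 11.55
eef_pos: [0.5356, -0.25, 0.2192]
tool_rot: [-0.0, 0.804, 0.595, -0.0]
contact_force: [-0.3, 0.4, -0.3]
gripper_width: 0.0
grasp_force: 0.0
```

drive_tool(deltas=[{"gripper": 255, "offset": [0, 0, 0.001], "angular": [0, 0, 0]}, {"gripper": 255, "offset": [0, 0, 0.002], "angular": [0, 0, 0]}, {"gripper": 255, "offset": [0, 0, 0.003], "angular": [0, 0, 0]}, {"gripper": 255, "offset": [0, 0, 0.003], "angular": [0, 0, 0]}])

```text
t: 11.95
eef_pos: [0.5358, -0.2501, 0.2168]
tool_rot: [0.0, 0.804, 0.595, -0.0]
contact_force: [-1.6, 0.5, 0.8]
gripper_width: -0.0
grasp_force: 0.0
```

drive_tool(deltas=[{"gripper": 255, "offset": [0, 0, 0.0007], "angular": [0, 0, 0]}, {"gripper": 255, "offset": [0, 0, 0.0014], "angular": [0, 0, 0]}, {"gripper": 255, "offset": [0, 0, 0.002], "angular": [0, 0, 0]}, {"gripper": 255, "offset": [0, 0, 0.002], "angular": [0, 0, 0]}])

```text
t: 12.35
eef_pos: [0.5358, -0.25, 0.2147]
tool_rot: [-0.0, 0.804, 0.595, -0.0]
contact_force: [-0.7, 0.1, -0.6]
gripper_width: -0.004
grasp_force: 0.0
```

drive_tool(deltas=[{"gripper": 255, "offset": [0, 0, 0.0005], "angular": [0, 0, 0]}, {"gripper": 255, "offset": [0, 0, 0.001], "angular": [0, 0, 0]}, {"gripper": 255, "offset": [0, 0, 0.001], "angular": [0, 0, 0]}])

```text
t: 12.65
eef_pos: [0.536, -0.2501, 0.2143]
tool_rot: [0.0, 0.804, 0.595, 0.0]
contact_force: [-1.6, 0.0, 3.8]
gripper_width: 0.001
grasp_force: 2.3
```

Contact at about 0.2145.

drive_tool(deltas=[{"gripper": 255, "offset": [0, 0, 0.0005], "angular": [0, 0, 0]}, {"gripper": 255, "offset": [0, 0, 0.001], "angular": [0, 0, 0]}, {"gripper": 255, "offset": [0, 0, 0.001], "angular": [0, 0, 0]}])

```text
t: 12.95
eef_pos: [0.536, -0.2501, 0.2133]
tool_rot: [0.0, 0.804, 0.595, 0.0]
contact_force: [-2.5, -0.7, 5.2]
gripper_width: 0.004
grasp_force: 2.8
```

drive_tool(deltas=[{"gripper": 255, "offset": [0, 0, 0.0005], "angular": [0, 0, 0]}, {"gripper": 255, "offset": [0, 0, 0.001], "angular": [0, 0, 0]}, {"gripper": 255, "offset": [0, 0, 0.001], "angular": [0, 0, 0]}])

```text
t: 13.25
eef_pos: [0.536, -0.2501, 0.2123]
tool_rot: [0.0, 0.804, 0.595, 0.0]
contact_force: [-1.5, 0.7, 5.3]
gripper_width: 0.002
grasp_force: 2.8
```

drive_tool(deltas=[{"gripper": 255, "offset": [0, 0, 0.0005], "angular": [0, 0, 0]}, {"gripper": 255, "offset": [0, 0, 0.001], "angular": [0, 0, 0]}, {"gripper": 255, "offset": [0, 0, 0.001], "angular": [0, 0, 0]}])

```text
t: 13.55
eef_pos: [0.536, -0.25, 0.2113]
tool_rot: [0.0, 0.804, 0.595, 0.0]
contact_force: [-2.3, 0.6, 5.3]
gripper_width: 0.006
grasp_force: 2.8
```

drive_tool(deltas=[{"gripper": 255, "offset": [0, 0, 0.0005], "angular": [0, 0, 0]}, {"gripper": 255, "offset": [0, 0, 0.001], "angular": [0, 0, 0]}, {"gripper": 255, "offset": [0, 0, 0.001], "angular": [0, 0, 0]}])

```text
t: 13.85
eef_pos: [0.536, -0.2501, 0.2104]
tool_rot: [0.0, 0.804, 0.595, 0.0]
contact_force: [-1.5, 0.2, 5.7]
gripper_width: 0.003
grasp_force: 2.8
```

drive_tool(deltas=[{"gripper": 255, "offset": [0, 0, 0.0005], "angular": [0, 0, 0]}, {"gripper": 255, "offset": [0, 0, 0.0005], "angular": [0, 0, 0]}, {"gripper": 255, "offset": [0, 0, 0.0005], "angular": [0, 0, 0]}])

```text
t: 14.15
eef_pos: [0.536, -0.2501, 0.2098]
tool_rot: [0.0, 0.804, 0.595, 0.0]
contact_force: [-2.5, 0.9, 5.5]
gripper_width: -0.0
grasp_force: 2.9
```

drive_tool(deltas=[{"gripper": 255, "offset": [0, 0, 0.0005], "angular": [0, 0, 0]}, {"gripper": 255, "offset": [0, 0, 0.0005], "angular": [0, 0, 0]}, {"gripper": 255, "offset": [0, 0, 0.0005], "angular": [0, 0, 0]}])

```text
t: 14.45
eef_pos: [0.536, -0.2501, 0.2094]
tool_rot: [0.0, 0.804, 0.595, 0.0]
contact_force: [-2.0, 1.0, 5.5]
gripper_width: 0.0
grasp_force: 2.9
```

drive_tool(deltas=[{"gripper": 255, "offset": [0, 0, 0.0005], "angular": [0, 0, 0]}, {"gripper": 255, "offset": [0, 0, 0.0005], "angular": [0, 0, 0]}, {"gripper": 255, "offset": [0, 0, 0.0005], "angular": [0, 0, 0]}])

```text
t: 14.75
eef_pos: [0.536, -0.2501, 0.2089]
tool_rot: [0.0, 0.804, 0.595, 0.0]
contact_force: [-1.9, 0.2, 6.2]
gripper_width: 0.003
grasp_force: 3.2
```

drive_tool(deltas=[{"gripper": 255, "offset": [0, 0, 0.0005], "angular": [0, 0, 0]}, {"gripper": 255, "offset": [0, 0, 0.0005], "angular": [0, 0, 0]}, {"gripper": 255, "offset": [0, 0, 0.0005], "angular": [0, 0, 0]}])

```text
t: 15.05
eef_pos: [0.536, -0.2501, 0.2087]
tool_rot: [0.0, 0.804, 0.595, 0.0]
contact_force: [-2.8, 1.0, 8.2]
gripper_width: -0.002
grasp_force: 3.9
```

drive_tool(deltas=[{"gripper": 255, "offset": [0, 0, 0.0005], "angular": [0, 0, 0]}, {"gripper": 255, "offset": [0, 0, 0.0005], "angular": [0, 0, 0]}, {"gripper": 255, "offset": [0, 0, 0.0005], "angular": [0, 0, 0]}])

```text
t: 15.35
eef_pos: [0.536, -0.2501, 0.2083]
tool_rot: [0.0, 0.804, 0.595, 0.0]
contact_force: [-2.6, 1.6, 8.9]
gripper_width: 0.003
grasp_force: 4.7
```

Bite felt; the force is climbing.

drive_tool(deltas=[{"gripper": 255, "offset": [0, 0, 0.0005], "angular": [0, 0, 0]}, {"gripper": 255, "offset": [0, 0, 0.0005], "angular": [0, 0, 0]}, {"gripper": 255, "offset": [0, 0, 0.0005], "angular": [0, 0, 0]}])

```text
t: 15.65
eef_pos: [0.5361, -0.2501, 0.208]
tool_rot: [0.0, 0.804, 0.595, -0.0]
contact_force: [-3.3, 2.0, 12.7]
gripper_width: 0.0
grasp_force: 5.5
```

drive_tool(deltas=[{"gripper": 255, "offset": [0, 0, 0.0005], "angular": [0, 0, 0]}, {"gripper": 255, "offset": [0, 0, 0.0005], "angular": [0, 0, 0]}, {"gripper": 255, "offset": [0, 0, 0.0005], "angular": [0, 0, 0]}])

```text
t: 15.95
eef_pos: [0.5361, -0.2501, 0.2078]
tool_rot: [0.0, 0.804, 0.595, -0.0]
contact_force: [-5.0, 2.2, 12.7]
gripper_width: 0.002
grasp_force: 6.3
```

drive_tool(deltas=[{"gripper": 255, "offset": [0, 0, 0.0002], "angular": [0, 0, 0]}, {"gripper": 255, "offset": [0, 0, 0.0002], "angular": [0, 0, 0]}, {"gripper": 255, "offset": [0, 0, 0.0002], "angular": [0, 0, 0]}])

```text
t: 16.25
eef_pos: [0.5361, -0.2501, 0.2077]
tool_rot: [0.0, 0.804, 0.595, -0.0]
contact_force: [-5.4, 2.1, 13.9]
gripper_width: -0.0
grasp_force: 6.9
```

drive_tool(deltas=[{"gripper": 255, "offset": [0, 0, 0.0], "angular": [0, 0, 0]}, {"gripper": 255, "offset": [0, 0, 0.0], "angular": [0, 0, 0]}])

```text
t: 16.45
eef_pos: [0.5361, -0.2501, 0.2077]
tool_rot: [0.001, 0.804, 0.595, -0.0]
contact_force: [-4.9, 1.3, 13.2]
gripper_width: -0.0
grasp_force: 6.9
```

Lock set at ~13.5 N. Back off, open and turn 90°.

drive_tool(deltas=[{"gripper": 255, "offset": [0, 0, -0.005], "angular": [0, 0, 0]}, {"gripper": 255, "offset": [0, 0, -0.03], "angular": [0, 0, 0]}, {"gripper": 0, "offset": [0, 0, -0.06], "angular": [0, 0, 0]}, {"gripper": 0, "offset": [0, 0, -0.06], "angular": [0, 0, 0.19]}, {"gripper": 0, "offset": [0, 0, -0.06], "angular": [0, 0, 0.38]}])

```text
t: 16.95
eef_pos: [0.5363, -0.2503, 0.2671]
tool_rot: [0.001, 0.885, 0.466, 0.001]
contact_force: [-0.4, 0.0, -0.8]
gripper_width: 0.507
grasp_force: 0.0
```

drive_tool(deltas=[{"gripper": 0, "offset": [0, 0, 0], "angular": [0, 0, 0.19]}, {"gripper": 0, "offset": [0, 0, 0], "angular": [0, 0, 0.38]}, {"gripper": 0, "offset": [0, 0, 0], "angular": [0, 0, 0.57]}, {"gripper": 0, "offset": [0, 0, 0], "angular": [0, 0, 0.76]}, {"gripper": 0, "offset": [0, 0, 0], "angular": [0, 0, 0.95]}])

```text
t: 17.45
eef_pos: [0.5359, -0.25, 0.2659]
tool_rot: [-0.0, 0.994, 0.112, -0.0]
contact_force: [-0.1, 0.0, -0.2]
gripper_width: 1.004
grasp_force: 0.0
```

Run:
```python
from h import *
plan([.5352,-.2492,.22],73)
```

```text
pos [ 0.5359 -0.25    0.2659] ytool -77.2 q [ 0.51  0.39 -0.23  1.79  0.1   0.98 -1.11] t 17.45
offset [-0.0004 -0.001   0.0459] turn [-1.000e-04  1.000e-04  6.628e-01]
```

drive_tool(deltas=[{"gripper": 0, "offset": [-0.0004, -0.001, 0.01], "angular": [0, 0, 0.17]}, {"gripper": 0, "offset": [-0.0004, -0.001, 0.02], "angular": [0, 0, 0.34]}, {"gripper": 0, "offset": [-0.0004, -0.001, 0.02], "angular": [0, 0, 0.51]}, {"gripper": 0, "offset": [-0.0004, -0.001, 0.02], "angular": [0, 0, 0.663]}, {"gripper": 0, "offset": [-0.0004, -0.001, 0.02], "angular": [0, 0, 0.663]}])

```text
t: 17.95
eef_pos: [0.5353, -0.249, 0.2458]
tool_rot: [0.0, 0.989, -0.145, -0.0]
contact_force: [0.6, 0.3, -0.4]
gripper_width: 0.998
grasp_force: 0.0
```

Run:
```python
from h import *
s=optics.read_camera("scene");t=optics.read_camera("top")
a=cv2.resize(s[150:260,180:290],(400,400));b=cv2.resize(t[190:290,380:480],(400,400))
cv2.imwrite('pics/s5.png',np.hstack([a,b]))
plan([.5352,-.2492,.16],73)
```

```text
pos [ 0.5353 -0.249   0.246 ] ytool -106.5 q [ 0.42  0.4  -0.12  1.81  0.06  0.93 -1.58] t 18.05
offset [-0.0001  0.0002  0.086 ] turn [0.0001 0.0001 0.012 ]
```

View pics/s5.png

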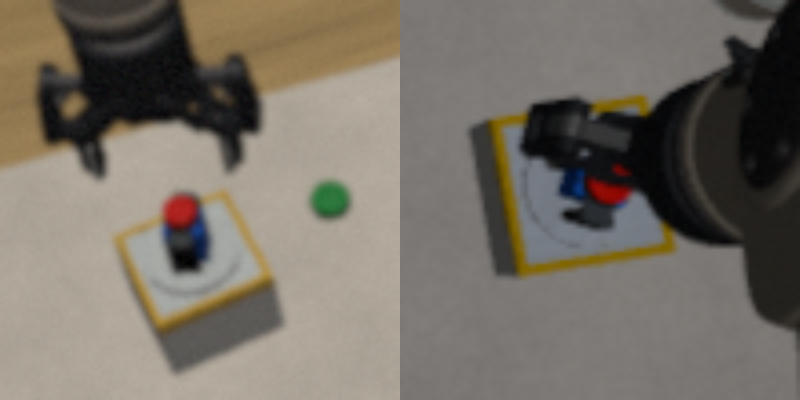

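The gripper is open across the gauge's y, with the fingers at (95,165) and (232,160) either side of the button at (181,211) in the scene crop. The button sits lower than before and the gauge is still seated. Descending.

drive_tool(deltas=[{"gripper": 0, "offset": [0, 0, 0.025], "angular": [0, 0, 0.012]}, {"gripper": 0, "offset": [0, 0, 0.05], "angular": [0, 0, 0.012]}, {"gripper": 0, "offset": [0, 0, 0.07], "angular": [0, 0, 0.012]}, {"gripper": 0, "offset": [0, 0, 0.086], "angular": [0, 0, 0.012]}, {"gripper": 0, "offset": [0, 0, 0.086], "angular": [0, 0, 0.012]}], grip_force=20)

```text
t: 18.55
eef_pos: [0.5339, -0.2487, 0.1579]
tool_rot: [-0.001, 0.989, -0.148, -0.002]
contact_force: [-0.5, 0.4, 0.0]
gripper_width: 0.996
grasp_force: 0.0
```

drive_tool(deltas=[{"gripper": 90, "offset": [0, 0, 0], "angular": [0, 0, 0]}, {"gripper": 120, "offset": [0, 0, 0], "angular": [0, 0, 0]}, {"gripper": 135, "offset": [0, 0, 0], "angular": [0, 0, 0]}, {"gripper": 145, "offset": [0, 0, 0], "angular": [0, 0, 0]}, {"gripper": 145, "offset": [0, 0, 0], "angular": [0, 0, 0]}])

```text
t: 19.05
eef_pos: [0.5355, -0.2492, 0.1606]
tool_rot: [0.0, 0.989, -0.149, 0.0]
contact_force: [0.3, -0.6, -0.3]
gripper_width: 0.433
grasp_force: 0.0
```

drive_tool(deltas=[{"gripper": 152, "offset": [0, 0, 0], "angular": [0, 0, 0]}, {"gripper": 158, "offset": [0, 0, 0], "angular": [0, 0, 0]}, {"gripper": 158, "offset": [0, 0, 0], "angular": [0, 0, 0]}])

```text
t: 19.35
eef_pos: [0.5353, -0.2491, 0.1601]
tool_rot: [-0.0, 0.989, -0.15, 0.0]
contact_force: [-0.7, -0.2, -0.5]
gripper_width: 0.381
grasp_force: 0.0
```

drive_tool(deltas=[{"gripper": 162, "offset": [0, 0, 0], "angular": [0, 0, 0]}, {"gripper": 162, "offset": [0, 0, 0], "angular": [0, 0, 0]}, {"gripper": 162, "offset": [0, 0, 0], "angular": [0, 0, 0]}])

```text
t: 19.65
eef_pos: [0.5353, -0.2492, 0.1601]
tool_rot: [0.0, 0.989, -0.15, -0.0]
contact_force: [-1.1, 0.4, -0.4]
gripper_width: 0.366
grasp_force: 0.0
```

drive_tool(deltas=[{"gripper": 166, "offset": [0, 0, 0], "angular": [0, 0, 0]}, {"gripper": 172, "offset": [0, 0, 0], "angular": [0, 0, 0]}, {"gripper": 190, "offset": [0, 0, 0], "angular": [0, 0, 0]}, {"gripper": 190, "offset": [0, 0, 0], "angular": [0, 0, 0]}], grip_force=30)

```text
t: 20.05
eef_pos: [0.5352, -0.2492, 0.1602]
tool_rot: [0.0, 0.989, -0.15, 0.0]
contact_force: [-0.7, -0.4, 2.0]
gripper_width: 0.346
grasp_force: 30.4
```

drive_tool(deltas=[{"gripper": 190, "offset": [0, 0, -0.0005], "angular": [0, 0, 0]}, {"gripper": 190, "offset": [0, 0, -0.001], "angular": [0, 0, 0]}, {"gripper": 190, "offset": [0, 0, -0.001], "angular": [0, 0, 0]}])

```text
t: 20.35
eef_pos: [0.5351, -0.2491, 0.1606]
tool_rot: [-0.0, 0.989, -0.15, -0.0]
contact_force: [1.0, 0.0, -5.7]
gripper_width: 0.344
grasp_force: 30.0
```

drive_tool(deltas=[{"gripper": 190, "offset": [0, 0, -0.0005], "angular": [0, 0, 0]}, {"gripper": 190, "offset": [0, 0, -0.001], "angular": [0, 0, 0]}, {"gripper": 190, "offset": [0, 0, -0.002], "angular": [0, 0, 0]}, {"gripper": 190, "offset": [0, 0, -0.003], "angular": [0, 0, 0]}])

```text
t: 20.75
eef_pos: [0.5351, -0.2491, 0.1641]
tool_rot: [-0.0, 0.989, -0.15, -0.0]
contact_force: [1.3, -0.1, -5.8]
gripper_width: 0.345
grasp_force: 30.0
```

drive_tool(deltas=[{"gripper": 190, "offset": [0, 0, -0.002], "angular": [0, 0, 0]}, {"gripper": 190, "offset": [0, 0, -0.004], "angular": [0, 0, 0]}, {"gripper": 190, "offset": [0, 0, -0.006], "angular": [0, 0, 0]}, {"gripper": 190, "offset": [0, 0, -0.008], "angular": [0, 0, 0]}])

```text
t: 21.15
eef_pos: [0.5352, -0.2492, 0.1723]
tool_rot: [-0.0, 0.989, -0.15, -0.0]
contact_force: [0.7, -0.1, -5.9]
gripper_width: 0.347
grasp_force: 30.0
```

Smooth draw at ~6 N. Continue.

drive_tool(deltas=[{"gripper": 190, "offset": [0, 0, -0.004], "angular": [0, 0, 0]}, {"gripper": 190, "offset": [0, 0, -0.008], "angular": [0, 0, 0]}, {"gripper": 190, "offset": [0, 0, -0.012], "angular": [0, 0, 0]}, {"gripper": 190, "offset": [0, 0, -0.016], "angular": [0, 0, 0]}, {"gripper": 190, "offset": [0, 0, -0.02], "angular": [0, 0, 0]}])

```text
t: 21.65
eef_pos: [0.5352, -0.2492, 0.1926]
tool_rot: [0.0, 0.989, -0.15, -0.0]
contact_force: [0.6, 0.3, -3.5]
gripper_width: 0.347
grasp_force: 30.2
```

drive_tool(deltas=[{"gripper": 190, "offset": [0, 0, -0.01], "angular": [0, 0, 0]}, {"gripper": 190, "offset": [0, 0, -0.02], "angular": [0, 0, 0]}, {"gripper": 190, "offset": [0, 0, -0.03], "angular": [0, 0, 0]}, {"gripper": 190, "offset": [0, 0, -0.045], "angular": [0, 0, 0]}, {"gripper": 190, "offset": [0, 0, -0.06], "angular": [0, 0, 0]}])

```text
t: 22.15
eef_pos: [0.5353, -0.2492, 0.2536]
tool_rot: [0.0, 0.989, -0.15, 0.0]
contact_force: [-0.7, -0.7, -3.3]
gripper_width: 0.347
grasp_force: 30.2
```

drive_tool(deltas=[{"gripper": 190, "offset": [0, 0, -0.015], "angular": [0, 0, 0]}, {"gripper": 190, "offset": [0, 0, -0.025], "angular": [0, 0, 0]}, {"gripper": 190, "offset": [0, 0, -0.025], "angular": [0, 0, 0]}])

```text
t: 22.45
eef_pos: [0.5361, -0.2495, 0.2793]
tool_rot: [0.0, 0.989, -0.15, 0.002]
contact_force: [0.9, -1.0, -3.5]
gripper_width: 0.346
grasp_force: 30.4
```

Run:
```python
from h import *
# stand: black top face corners in first pictures
t=cv2.imread("pics/top0.png")
c=max(blobs(t,(0,0,0),(180,255,45),(280,195,345,260)),key=cv2.contourArea)
r=cv2.minAreaRect(c);print(r,ray("top",r[0],.066))
plan([.5613,.0158,.28],73)
```

```text
((312.69482421875, 227.4566650390625), (40.23136901855469, 38.841339111328125), 83.1572265625) [0.55871778 0.01690497 0.066     ]
pos [ 0.5361 -0.2495  0.2793] ytool -107.2 q [ 0.42  0.37 -0.12  1.78  0.05  0.99 -1.59] t 22.45
offset [-0.0544 -0.2609 -0.001 ] turn [ 0.0003 -0.0047 -0.0046]
```

drive_tool(deltas=[{"gripper": 190, "offset": [-0.008, -0.04, 0], "angular": [0, 0, 0]}, {"gripper": 190, "offset": [-0.016, -0.08, 0], "angular": [0, 0, 0]}, {"gripper": 190, "offset": [-0.025, -0.12, 0], "angular": [0, 0, 0]}, {"gripper": 190, "offset": [-0.033, -0.16, 0], "angular": [0, 0, 0]}, {"gripper": 190, "offset": [-0.0415, -0.2, 0], "angular": [0, 0, 0]}])

```text
t: 22.95
eef_pos: [0.5544, -0.0443, 0.2766]
tool_rot: [0.0, 0.989, -0.15, -0.0]
contact_force: [0.5, 0.3, -4.1]
gripper_width: 0.346
grasp_force: 30.6
```

drive_tool(deltas=[{"gripper": 190, "offset": [-0.006, -0.03, 0], "angular": [0, 0, 0]}, {"gripper": 190, "offset": [-0.012, -0.061, 0], "angular": [0, 0, 0]}, {"gripper": 190, "offset": [-0.012, -0.061, 0.03], "angular": [0, 0, 0]}, {"gripper": 190, "offset": [-0.012, -0.061, 0.05], "angular": [0, 0, 0]}, {"gripper": 190, "offset": [-0.012, -0.061, 0.05], "angular": [0, 0, 0]}])

```text
t: 23.45
eef_pos: [0.5591, 0.0159, 0.2238]
tool_rot: [0.001, 0.989, -0.149, -0.003]
contact_force: [-0.1, 0.3, -3.3]
gripper_width: 0.346
grasp_force: 30.6
```

Run:
```python
from h import *
s=optics.read_camera("scene");t=optics.read_camera("top")
a=cv2.resize(s[140:240,270:370],(400,400));b=cv2.resize(t[180:280,270:370],(400,400))
cv2.imwrite('pics/s6.png',np.hstack([a,b]))
plan([.5602,.016,.154],73)
```

```text
pos [0.5612 0.0158 0.2269] ytool -107.2 q [ 0.04  0.39 -0.22  1.89  0.11  0.87 -2.11] t 23.55
offset [-0.0009  0.0001  0.0729] turn [ 0.0005  0.0013 -0.0048]
```

View pics/s6.png

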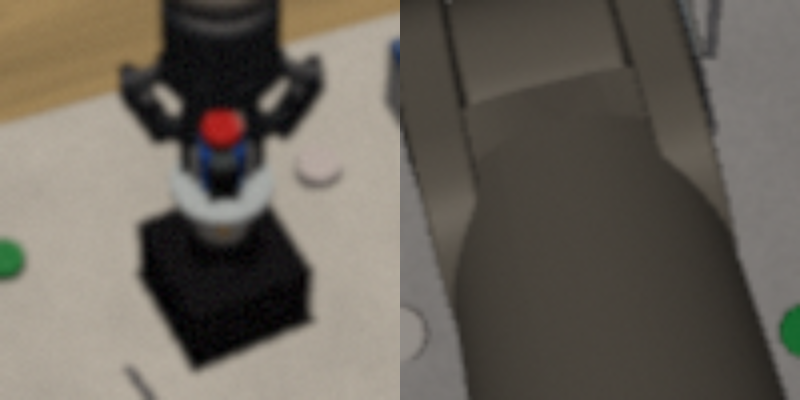

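The gauge (flange at (222,195), brass plunger tip visible) hangs centred above the black stand. Lowering.

drive_tool(deltas=[{"gripper": 190, "offset": [-0.001, 0, 0.01], "angular": [0, 0, 0]}, {"gripper": 190, "offset": [-0.001, 0, 0.02], "angular": [0, 0, 0]}, {"gripper": 190, "offset": [-0.001, 0, 0.028], "angular": [0, 0, 0]}, {"gripper": 190, "offset": [-0.001, 0, 0.03], "angular": [0, 0, 0]}, {"gripper": 190, "offset": [-0.001, 0, 0.03], "angular": [0, 0, 0]}])

```text
t: 24.05
eef_pos: [0.5601, 0.0162, 0.1966]
tool_rot: [0.0, 0.989, -0.15, -0.0]
contact_force: [-0.2, 0.1, -3.8]
gripper_width: 0.344
grasp_force: 30.7
```

drive_tool(deltas=[{"gripper": 190, "offset": [0, 0, 0.01], "angular": [0, 0, 0]}, {"gripper": 190, "offset": [0, 0, 0.02], "angular": [0, 0, 0]}, {"gripper": 190, "offset": [0, 0, 0.03], "angular": [0, 0, 0]}, {"gripper": 190, "offset": [0, 0, 0.038], "angular": [0, 0, 0]}, {"gripper": 190, "offset": [0, 0, 0.038], "angular": [0, 0, 0]}])

```text
t: 24.55
eef_pos: [0.5595, 0.0162, 0.1574]
tool_rot: [0.0, 0.989, -0.149, -0.001]
contact_force: [-1.3, -0.0, -3.8]
gripper_width: 0.346
grasp_force: 30.6
```

drive_tool(deltas=[{"gripper": 190, "offset": [0, 0, 0.001], "angular": [0, 0, 0]}, {"gripper": 190, "offset": [0, 0, 0.002], "angular": [0, 0, 0]}, {"gripper": 190, "offset": [0, 0, 0.003], "angular": [0, 0, 0]}, {"gripper": 190, "offset": [0, 0, 0.003], "angular": [0, 0, 0]}])

```text
t: 24.95
eef_pos: [0.5605, 0.0163, 0.1563]
tool_rot: [-0.0, 0.989, -0.15, 0.0]
contact_force: [-0.5, 0.7, -3.3]
gripper_width: 0.344
grasp_force: 30.6
```

drive_tool(deltas=[{"gripper": 190, "offset": [0, 0, 0.001], "angular": [0, 0, 0]}, {"gripper": 190, "offset": [0, 0, 0.0015], "angular": [0, 0, 0]}, {"gripper": 190, "offset": [0, 0, 0.0015], "angular": [0, 0, 0]}])

```text
t: 25.25
eef_pos: [0.5603, 0.0162, 0.1545]
tool_rot: [0.0, 0.989, -0.15, -0.0]
contact_force: [-1.0, 0.5, -2.9]
gripper_width: 0.348
grasp_force: 30.6
```

drive_tool(deltas=[{"gripper": 190, "offset": [0, 0, 0.0005], "angular": [0, 0, 0]}, {"gripper": 190, "offset": [0, 0, 0.001], "angular": [0, 0, 0]}, {"gripper": 190, "offset": [0, 0, 0.001], "angular": [0, 0, 0]}])

```text
t: 25.55
eef_pos: [0.5604, 0.0163, 0.1541]
tool_rot: [0.0, 0.989, -0.15, 0.0]
contact_force: [-1.9, 0.2, 3.5]
gripper_width: 0.342
grasp_force: 31.7
```

Seated. Release and rise.

drive_tool(deltas=[{"gripper": 160, "offset": [0, 0, 0], "angular": [0, 0, 0]}, {"gripper": 100, "offset": [0, 0, 0], "angular": [0, 0, 0]}, {"gripper": 0, "offset": [0, 0, 0], "angular": [0, 0, 0]}, {"gripper": 0, "offset": [0, 0, 0], "angular": [0, 0, 0]}, {"gripper": 0, "offset": [0, 0, 0], "angular": [0, 0, 0]}])

```text
t: 26.05
eef_pos: [0.5604, 0.0163, 0.1536]
tool_rot: [-0.0, 0.989, -0.15, 0.0]
contact_force: [0.3, -0.4, -0.8]
gripper_width: 1.001
grasp_force: 0.0
```

drive_tool(deltas=[{"gripper": 0, "offset": [0, 0, -0.02], "angular": [0, 0, 0]}, {"gripper": 0, "offset": [0, 0, -0.05], "angular": [0, 0, 0]}, {"gripper": 0, "offset": [0, 0, -0.08], "angular": [0, 0, 0]}, {"gripper": 0, "offset": [0, 0, -0.12], "angular": [0, 0, 0]}, {"gripper": 0, "offset": [0, 0, -0.12], "angular": [0, 0, 0]}])

```text
t: 26.55
eef_pos: [0.5631, 0.0167, 0.279]
tool_rot: [-0.001, 0.989, -0.15, 0.005]
contact_force: [0.9, 0.1, -0.0]
gripper_width: 0.999
grasp_force: 0.0
```

Run:
```python
from h import *
s=optics.read_camera("scene")
cv2.imwrite('pics/s7.png',cv2.resize(s[140:240,270:370],(400,400)))
```

```text
(no output)
```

View pics/s7.png

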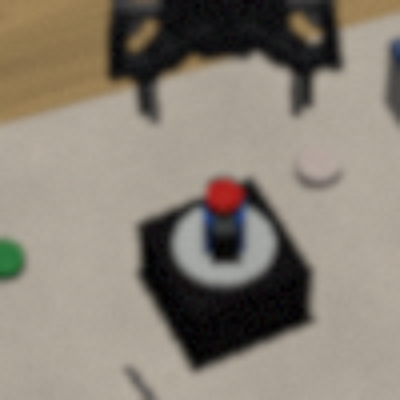

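The gauge stands flat and upright in its stand (flange at (224,243), button down at (224,196)), with the gripper clear.

```bash
python3 -c "
from station import bot
print(bot.hand_in())"
```

```text
the job is handed in; nothing more can be done
None
```

I measured the yellow-edged block's bore, locked the gauge at about 13.5 N and stood it back upright in its stand. The job is handed in at about 27 s; no verdict came back.

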